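# Scrape the griddle clean

## Robot

A 6-joint arm with a two-finger parallel gripper is mounted at the origin on the work surface. World frame = base frame: x ahead of the robot, y to its left, z up, the work surface at z = 0. Lengths are in m, angles in rad, forces in N, time in s.
With the tool pointing down it reaches from about 0.25 to 0.775 m from the base axis. Payload 4 kg.
Tool frame: the origin (TCP) lies at the very end of the fingers, on their centre line; the grasp point (between the pads) lies 19 mm behind it; z points along the fingers, y is the line along which they close (so a half turn about z gives the same grasp; the last joint's range is limited). The gripper opens to 94 mm and grips with 3 to 60 N. Pads are 16 mm wide; open, the fingers measure 119 mm over their backs; the gripper's body (75 mm by 177 mm) begins 78 mm behind the grasp point.
Start: joints at [1.114, 0.087, 1.371, -0, 1.684, -0.103], TCP at [0.191, 0.516, 0.206] pointing down, gripper open.
Joint ranges: [-3.1, 3.1], [-0.76, 2.03], [0.27, 2.55], [-1.08, 4.22], [0.17, 2.65], [-2.57, 2.57]. Speed limits (rad/s): [2.79, 2.79, 3.14, 3.14, 3.14, 3.14].

## Interface

Orientations are given as [roll, pitch, yaw] about the fixed x, y, z axes, in that order (R = Rz(yaw) Ry(pitch) Rx(roll)).
In Python, from bench import robot, vision gives the robot as it stands.
- The arm moves only by the shell command python3 -m crank 'ROWS'. ROWS is JSON, a list of rows, each a list of 3 entries, a list of its own where there are three numbers: the closure, from 0 (fully open) to 1 (shut), then the shift along the tool's x, y, z in m, then the turn, a rotation vector about the tool's x, y, z in degrees. A call has 1 to 8 rows; each row shifts and turns the commanded pose from where the row before left it, along the tool's axes as they then stand; what a row does not reach is not made up. A row lasts 1/10 s, in which the tool goes at most 50 mm and 8.59 degrees, less where a joint would pass 70% of its speed; a pose out of reach is approached as far as the arm can. A call with a gripper value outside its range is refused whole. The fingers move at their own pace and stop on an object; the grip force is fixed at half the most. Time passes only in rows, so rows that do not move let the fingers close. It gives the time, the measured TCP pose, the force, the opening and the grip force at its end, in the units of the state.
- robot.get_obs(): the state, without advancing time (a new reading comes with each control period).
- vision.snapshot(name): name is "side" or "top" or "wrist"; returns a dict with "color" (480x640x3 uint8, red, green, blue), "z_map" (480x640 float32, m along the optical axis (not along the pixel's ray), 0 where there is no reading), "fx", "fy", "cx", "cy" (pixels), "dist" ([k1, k2, p1, p2, k3] as OpenCV has them; the pictures are not rectified), "R" (3x3) and "t" (3): a world point X has camera coordinates R X + t. Camera axes: x right, y down, z forward; pixel columns grow to the right and rows downward; lengths in m; the calibration is good to about 2 mm. A picture is of the moment at which its call begins.
- robot.close_job(): hands the job in; it is judged then, once.
The state is a dict: "time": time; "joint_positions": joint angles; "qvel": joint speeds; "joint_torque": joint torques, N m; "tool_pos": TCP position; "ee_rot": TCP orientation; "wrist_force": force on the tool from outside, world axes, zero at the start; "wrist_torque": the same for the moment, N m; "width": finger opening in m; "finger_force": force on a finger pad.
Only numpy, scipy, OpenCV 4.12 (cv2) and the standard library are available. Lean on these libraries where they do the work, as an engineer would, in place of code of your own. Each camera call takes 0.05 s, during which the arm holds its last target. There are 200 camera calls.

## Task

Take the long block-shaped griddle scraper by its wooden handle and use it to wipe both loose crust chips off the griddle plate into the trough at the plate's open end, without touching the chips with the fingers. Then leave the scraper standing upright on the plate and let go.

Things in the scene. Friction and masses are not known exactly. Their poses are not given: they have to be found in the camera images.
- griddle: Cold griddle, fixed: white enamel, flat steel plate. Origin: under its middle, on the counter; z up. Plate: x -110 to 110, y -90 to 155, top 55 mm above the origin; rims 8 mm above the plate at both x ends and y = 155. At y = -90 the plate is open and drops into the trough: inside x -105 to 105, y -90 to -165, floor 36 mm and outer walls 5 mm below the plate top. Wipe towards -y.
- scraper: Loose scraper, about 0.35 kg, standing on the counter beside the griddle: steel block 140 (x) by 30 (y) by 22 mm high; above it on two posts a wooden bar 110 (x) by 24 (y) mm, 49 to 76 mm above the underside. Origin: centre of the underside; z up; both ends alike. Grip the bar's middle across its 24 mm, 62 mm above the origin. The round press with a knob is not it.
- crust_a: Loose hard brown crust chip on the plate, about 30 by 20 by 12 mm, 12 g. Origin: centre of its underside at the start.
- crust_b: Second such chip, 25 by 22 by 11 mm, 12 g. Origin: centre of its underside at the start. Both chips start within 38 mm of the plate's middle line (x = 0 of the griddle), between y = -50 and y = 60 of the griddle, so one straight wipe along that line takes both.
Things that resemble listed ones, but are neither listed nor needed, are in the scene too. What is shaped like the crust_a but red or turquoise is not meant.

How it is judged:
By the outcome, as a careful person would: the job done as asked, in the order asked, and still so for the second after the job is handed in, with the robot touching nothing.
It also fails if it takes over 45 s, if anything falls off the work surface, if the arm or the gripper's body presses on something with over 40 N, if the wrist force passes 120 N, or if a joint passes its speed limit or range.

## Working session

There is one attempt and no reset: what is moved stays moved. The work goes in short steps, Python scripts to look and compute and a shell command to move; the robot and the scene stay as the last step left them, time stands still between calls to the robot, and variables do not carry over. Pictures are saved under pics/ and viewed, at most 10 in all, crops included, and the job is handed in when it is done.

```bash
ls; mkdir -p pics; python3 - <<'E'
from bench import robot, vision
import cv2,pickle,numpy as np
d={n:vision.snapshot(n) for n in("top","side")}
pickle.dump(d,open("s0.pkl","wb"))
for n in d: cv2.imwrite(f"pics/{n}0.png",d[n]["color"][:,:,::-1]); print(n,d[n]["fx"],d[n]["dist"],d[n]["t"],np.round(d[n]["R"],3).tolist())
o=robot.get_obs();print(o["time"],o["tool_pos"],o["ee_rot"],o["width"])
E
```

```text
pics
top 592.4112985371754 [-0.03832008  0.          0.          0.          0.        ] [0.08885595 0.4908225  0.7978928 ] [[-0.021, -0.999, -0.027], [-0.991, 0.024, -0.133], [0.133, 0.024, -0.991]]
side 613.1827018185033 [-0.1974026  0.         0.         0.         0.       ] [-0.46354889  0.14213426  0.85108234] [[0.998, -0.055, -0.009], [-0.041, -0.618, -0.785], [0.038, 0.784, -0.619]]
0.1 [0.19034922 0.51550931 0.20443412] [-3.13963806e+00 -1.84552296e-04  2.78780217e+00] 0.09418434207966077
```

View pics/top0.png

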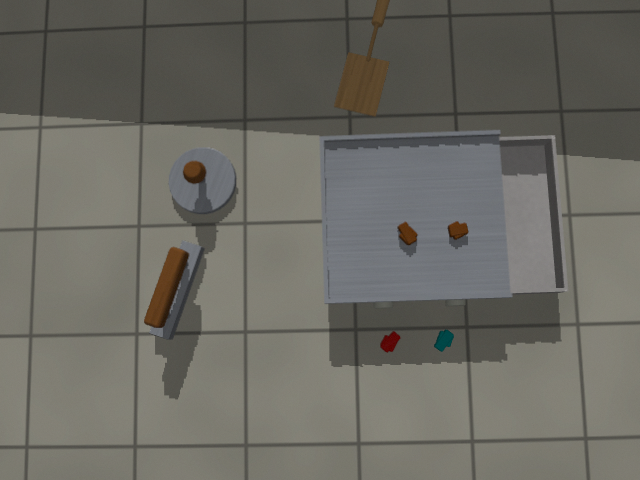

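View pics/side0.png

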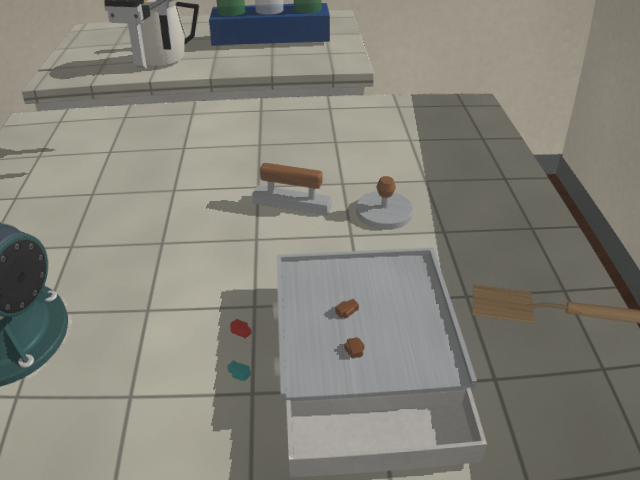

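The top view shows the scraper at (168,288): a wooden bar on a steel block. The round press with a knob is at (203,178) and is not it. The brown chips are at (407,233) and (458,230). The red chip at (390,342) and the turquoise one at (444,340) lie off the griddle and are decoys. The trough is on the right, at about (530,215).

```bash
cat > h.py <<'E'
import numpy as np,cv2
def K(s): return np.array([[s["fx"],0,s["cx"]],[0,s["fy"],s["cy"]],[0,0,1.]])
def ray(s,uv,z):
    p=cv2.undistortPoints(np.array(uv,float).reshape(-1,1,2),K(s),np.array(s["dist"])).reshape(-1,2)
    d=np.c_[p,np.ones(len(p))]@s["R"]; c=-s["R"].T@s["t"]
    return c+d*((z-c[2])/d[:,2])[:,None]
def cloud(s):
    v,u=np.mgrid[:480,:640]; p=cv2.undistortPoints(np.c_[u.ravel(),v.ravel()].astype(float).reshape(-1,1,2),K(s),np.array(s["dist"])).reshape(-1,2)
    zz=s["z_map"].ravel()
    return ((np.c_[p,np.ones(len(p))]*zz[:,None]-s["t"])@s["R"]).reshape(480,640,3)
E
python3 - <<'E'
import pickle,cv2,numpy as np
from h import *
d=pickle.load(open("s0.pkl","rb"))
np.set_printoptions(precision=4,suppress=True)
for n in d:
    s=d[n];W=cloud(s);hsv=cv2.cvtColor(s["color"],cv2.COLOR_RGB2HSV)
    m=((hsv[...,0]<18)&(hsv[...,1]>140)&(hsv[...,2]>60)).astype(np.uint8)
    k,l,st,c=cv2.connectedComponentsWithStats(m)
    for i in range(1,k):
        if st[i,4]>60:
            P=W[(l==i)&(s["z_map"]>0)]
            if len(P)==0: continue
            r=cv2.minAreaRect((P[:,:2]*1000).astype(np.float32))
            print(n,c[i],st[i,4],"med",np.median(P,0),"zmax",np.percentile(P[:,2],95),"rect",r)
    # griddle plate: points around its height
    if n=="top":
        reg=W[120:310,310:575].reshape(-1,3); 
        h=np.histogram(reg[:,2],bins=np.arange(0,.1,.004));print(np.c_[h[1][:-1],h[0]].T)
    for lo,hi,nm in((.045,.059,"plate"),):
        m=((W[...,2]>lo)&(W[...,2]<.075)&(s["z_map"]>0)&(hsv[...,1]<60)).astype(np.uint8)
        k,l,st,c=cv2.connectedComponentsWithStats(m);i=1+np.argmax(st[1:,4])
        P=W[l==i];r=cv2.minAreaRect((P[:,:2]*1000).astype(np.float32));print(nm,st[i],r,cv2.boxPoints(r).tolist(),np.median(P[:,2]))
# steel block region, top
s=d["top"];W=cloud(s)
m=np.zeros((480,640),bool);m[235:345,140:210]=1
P=W[m&(W[...,2]>.012)&(W[...,2]<.03)];r=cv2.minAreaRect((P[:,:2]*1000).astype(np.float32));print("block",len(P),r)
P=W[m&(W[...,2]>.012)];r=cv2.minAreaRect((P[:,:2]*1000).astype(np.float32));print("all",r)
c=s["color"][140:350,120:240];cv2.imwrite("pics/crop1.png",cv2.resize(c,None,fx=2.8,fy=2.8)[:,:,::-1])
E
```

```text
top [192.8471 169.0331] 242 med [0.6036 0.2596 0.0694] zmax 0.07148774326314966 rect ((602.9668579101562, 259.0267028808594), (21.653230667114258, 26.69862174987793), 2.9166011810302734)
top [407.1261 233.1176] 238 med [ 0.5064 -0.0315  0.0667] zmax 0.06892565263508595 rect ((507.0027160644531, -31.456771850585938), (28.61284065246582, 18.225717544555664), 43.06263732910156)
top [457.6864 229.3273] 220 med [ 0.5109 -0.1     0.0657] zmax 0.06812705834924078 rect ((511.4295654296875, -100.44759368896484), (19.961145401000977, 25.02395248413086), 26.999011993408203)
top [164.1203 287.1547] 1280 med [0.4407 0.2954 0.0752] zmax 0.07764933019027503 rect ((441.6278381347656, 295.4635009765625), (22.970539093017578, 107.45630645751953), 70.59980010986328)
top [389.4821 341.6964] 224 med [ 0.3611 -0.0077  0.0114] zmax 0.014004426371329275 rect ((361.8258056640625, -7.490631103515625), (19.991300582885742, 29.9910831451416), 56.89584732055664)
[[    0.        0.004     0.008     0.012     0.016     0.02      0.024
      0.028     0.032     0.036     0.04      0.044     0.048     0.052
      0.
[... 688 characters left out ...]
241 med [ 0.3603 -0.0127  0.009 ] zmax 0.011503913014725774 rect ((360.9484558105469, -9.238128662109375), (19.324975967407227, 30.89948272705078), 58.46885681152344)
plate [  277   248   210   214 26772] ((532.0924072265625, -81.38116455078125), (233.390380859375, 334.4945068359375), 0.64057457447052) [[413.5346984863281, 84.55099487304688], [417.2743225097656, -249.922607421875], [650.650146484375, -247.31332397460938], [646.9105224609375, 87.1602783203125]] 0.05280683028913274
block 1228 ((441.4857177734375, 295.1014404296875), (31.39113998413086, 140.9554901123047), 70.1681900024414)
all ((402.81573486328125, 187.87815856933594), (259.35784912109375, 140.9554901123047), 70.1681900024414)
```

View pics/crop1.png

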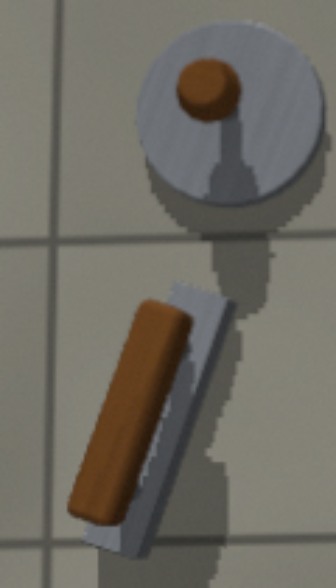

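The enlarged crop confirms the target. The long wooden bar on the steel block, at crop (130,410), is the scraper, and the round plate with a knob above it is the press. The depth fit puts the scraper at (0.4415, 0.295) with its long axis at 160.4°, which already matches tool x at 159.7°.

```bash
python3 -m crank '[[0,[-0.039,-0.015,0],[0,0,-0.6]],[0,[-0.039,-0.015,0],[0,0,0]],[0,[-0.039,-0.015,0],[0,0,0]],[0,[-0.039,-0.015,0],[0,0,0]],[0,[-0.039,-0.015,0],[0,0,0]],[0,[-0.039,-0.015,0],[0,0,0]],[0,[-0.039,-0.015,0],[0,0,0]],[0,[-0.039,-0.015,0],[0,0,0]]]'
python3 - <<'E'
import pickle,cv2,numpy as np
from h import *
s=pickle.load(open("s0.pkl","rb"))["top"];W=cloud(s)
g=W[120:310,310:575]
# plate open edge: per row, last column at plate height
E=[]
for r in g[35:150:5]:
    i=np.where(abs(r[:,2]-.055)<.004)[0]; i=i[r[i,1]>-.19]; E.append(r[i[-1],:2])
print(np.round(E,4).tolist())
# rims
R=g.reshape(-1,3);R=R[(R[:,2]>.0605)&(R[:,2]<.066)]
for nm,m,ax in(("xlo",R[:,0]<.44,0),("xhi",R[:,0]>.63,0),("yhi",(R[:,1]>.065)&(abs(R[:,0]-.533)<.09),1)):
    P=R[m]; 
    if len(P)>5: print(nm,len(P),np.percentile(P[:,ax],[5,50,95]),np.polyfit(P[:,1-ax],P[:,ax],1))
E
```

```text
time: 0.9
tool_pos: [0.4445, 0.2962, 0.205]
ee_rot: [-3.141, -0.001, 2.798]
wrist_force: [-0.5, 0.7, -0.1]
width: 0.094
finger_force: 0.0
[[0.6164, -0.1673], [0.6083, -0.1659], [0.601, -0.1668], [0.5942, -0.1666], [0.587, -0.1661], [0.58, -0.1672], [0.5725, -0.1662], [0.5655, -0.1658], [0.5594, -0.168], [0.5519, -0.1671], [0.5444, -0.1673], [0.5379, -0.1677], [0.5309, -0.1673], [0.5231, -0.1669], [0.5168, -0.1674], [0.5097, -0.1668], [0.5027, -0.1676], [0.4961, -0.1678], [0.4889, -0.1668], [0.482, -0.1677], [0.4755, -0.1681], [0.4685, -0.1687], [0.4614, -0.1675]]
xlo 867 [0.41709723 0.42024224 0.42389083] [0.00485292 0.42085009]
xhi 843 [0.64188057 0.64535915 0.64872526] [-0.01168121  0.64469409]
yhi 542 [0.07802992 0.08105614 0.08391516] [0.00930125 0.07602498]
```

```bash
python3 -m crank '[[0,[0.0024,-0.002,0.04],[0,0,0]],[0,[0,0,0.04],[0,0,0]],[0,[0,0,0.04],[0,0,0]],[0,[0,0,0.03],[0,0,0]],[0,[0,0,0.012],[0,0,0]],[0,[0,0,0],[0,0,0]]]'; python3 -m crank '[[0.7,[0,0,0],[0,0,0]],[0.7,[0,0,0],[0,0,0]],[1,[0,0,0],[0,0,0]],[1,[0,0,0],[0,0,0]],[1,[0,0,0],[0,0,0]],[1,[0,0,0],[0,0,0]],[1,[0,0,0],[0,0,0]],[1,[0,0,0],[0,0,0]]]'
```

```text
time: 1.5
tool_pos: [0.4392, 0.2957, 0.0413]
ee_rot: [-3.138, -0.003, 2.798]
wrist_force: [-0.5, -0.7, 1.2]
width: 0.0939
finger_force: 0.0
time: 2.3
tool_pos: [0.4407, 0.2965, 0.0434]
ee_rot: [-3.142, -0.0, 2.798]
wrist_force: [-0.5, 0.5, -0.6]
width: 0.0338
finger_force: 0.0
```

```bash
python3 -m crank '[[1,[0,0,0],[0,0,0]],[1,[0,0,0],[0,0,0]],[1,[0,0,0],[0,0,0]],[1,[0,0,0],[0,0,0]],[1,[0,0,0],[0,0,0]]]'
```

```text
time: 2.8
tool_pos: [0.4408, 0.2967, 0.0434]
ee_rot: [3.141, 0.0, 2.798]
wrist_force: [0.6, 1.1, 0.0]
width: 0.024
finger_force: 30.0
```

```bash
python3 -m crank '[[1,[0,0,-0.02],[0,0,0]],[1,[0,0,-0.03],[0,0,0]],[1,[0,0,-0.03],[0,0,0]],[1,[0,0,-0.03],[0,0,0]],[1,[0,0,0],[0,0,-7]],[1,[0,0,0],[0,0,-7]],[1,[0,0,0],[0,0,-6.2]],[1,[0,0,0],[0,0,0]]]'
```

```text
time: 3.6
tool_pos: [0.4399, 0.2959, 0.1521]
ee_rot: [-3.14, -0.003, -3.133]
wrist_force: [-0.5, -0.1, -3.3]
width: 0.0241
finger_force: 30.0
```

```bash
python3 -m crank '[[1,[-0.0114,-0.0335,0],[0,0,0]],[1,[-0.0114,-0.0335,0],[0,0,0]],[1,[-0.0114,-0.0335,0],[0,0,0]],[1,[-0.0114,-0.0335,0],[0,0,0]],[1,[-0.0114,-0.0335,0],[0,0,0]],[1,[-0.0114,-0.0335,0],[0,0,0]],[1,[-0.0114,-0.0335,0],[0,0,0]],[1,[-0.0114,-0.0335,0],[0,0,0]]]';python3 -m crank '[[1,[0,0,0],[0,0,0]],[1,[0,0,0],[0,0,0]]]'
python3 - <<'E'
from bench import vision
import cv2
cv2.imwrite("pics/side1.png",vision.snapshot("side")["color"][:,:,::-1])
E
```

```text
time: 4.4
tool_pos: [0.534, 0.0279, 0.1525]
ee_rot: [3.142, -0.002, -3.135]
wrist_force: [1.4, 0.6, -3.4]
width: 0.0237
finger_force: 30.0
time: 4.6
tool_pos: [0.5339, 0.0288, 0.1525]
ee_rot: [3.141, -0.002, -3.136]
wrist_force: [-0.1, 0.2, -4.2]
width: 0.0234
finger_force: 30.0
```

View pics/side1.png

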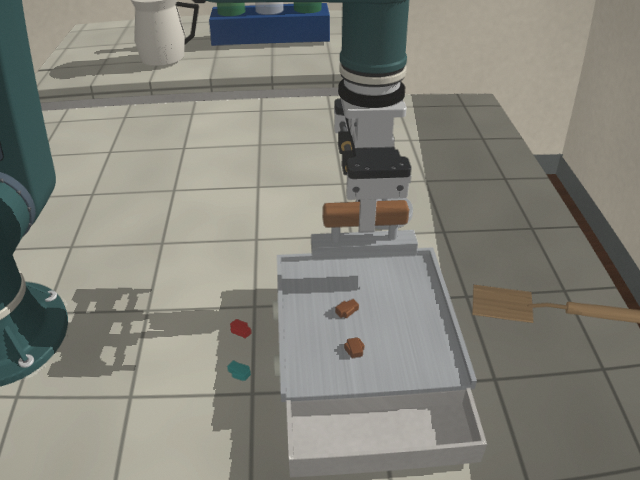

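The scraper hangs level above the closed end of the plate, at about (365,245). Both chips, at (347,308) and (355,347), are on its trough side, so I lower it now.

```bash
python3 -m crank '[[1,[0,0,0.02],[0,0,0]],[1,[0,0,0.02],[0,0,0]],[1,[0,0,0.01],[0,0,0]],[1,[0,0,0],[0,0,0]],[1,[0,0,0],[0,0,0]]]';python3 -m crank '[[1,[0,0,0.002],[0,0,0]],[1,[0,0,0],[0,0,0]]]';python3 -m crank '[[1,[0,0,0.0015],[0,0,0]],[1,[0,0,0],[0,0,0]]]'
```

```text
time: 5.15
tool_pos: [0.5345, 0.03, 0.1039]
ee_rot: [3.141, 0.0, -3.132]
wrist_force: [-0.2, 1.3, -3.5]
width: 0.0239
finger_force: 30.0
time: 5.35
tool_pos: [0.5349, 0.0295, 0.1024]
ee_rot: [3.142, 0.002, -3.132]
wrist_force: [-0.0, 0.3, -3.9]
width: 0.0233
finger_force: 30.0
time: 5.55
tool_pos: [0.5345, 0.0293, 0.1001]
ee_rot: [3.142, 0.0, -3.133]
wrist_force: [0.2, 0.2, -3.0]
width: 0.0239
finger_force: 30.0
```

```bash
python3 -m crank '[[1,[0,0,0.001],[0,0,0]],[1,[0,0,0],[0,0,0]]]';python3 -m crank '[[1,[0,0,0.001],[0,0,0]],[1,[0,0,0],[0,0,0]]]';python3 -m crank '[[1,[0,0,0.001],[0,0,0]],[1,[0,0,0],[0,0,0]]]'
```

```text
time: 5.75
tool_pos: [0.5343, 0.0293, 0.0989]
ee_rot: [3.141, -0.0, -3.132]
wrist_force: [-0.2, 0.2, -3.4]
width: 0.0237
finger_force: 30.0
time: 5.95
tool_pos: [0.5346, 0.0293, 0.0985]
ee_rot: [-3.142, 0.001, -3.132]
wrist_force: [-0.6, -0.0, -1.7]
width: 0.024
finger_force: 30.0
time: 6.15
tool_pos: [0.5346, 0.0294, 0.0985]
ee_rot: [-3.142, 0.001, -3.132]
wrist_force: [-3.1, -0.7, 5.0]
width: 0.0238
finger_force: 30.0
```

The scraper now presses lightly on the plate, so I start the wipe.

```bash
python3 -m crank '[[1,[0,-0.006,0],[0,0,0]],[1,[0,-0.012,0],[0,0,0]],[1,[0,-0.012,0],[0,0,0]],[1,[0,-0.012,0],[0,0,0]],[1,[0,-0.012,0],[0,0,0]],[1,[0,-0.012,0],[0,0,0]],[1,[0,-0.012,0],[0,0,0]],[1,[0,-0.012,0],[0,0,0]]]'
python3 - <<'E'
from bench import vision
import cv2
cv2.imwrite("pics/side2.png",vision.snapshot("side")["color"][200:480,200:520][:,:,::-1])
E
```

```text
time: 6.95
tool_pos: [0.5365, -0.0602, 0.0985]
ee_rot: [3.139, 0.004, -3.132]
wrist_force: [-0.8, 7.2, 9.4]
width: 0.0235
finger_force: 30.0
```

View pics/side2.png

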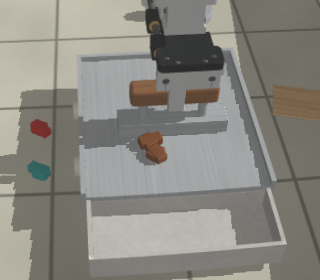

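Both chips, at crop (150,140) and (156,154), are being pushed together ahead of the block. I carry on over the edge.

```bash
python3 -m crank '[[1,[0,-0.012,0],[0,0,0]],[1,[0,-0.012,0],[0,0,0]],[1,[0,-0.012,0],[0,0,0]],[1,[0,-0.012,0],[0,0,0]],[1,[0,-0.012,0],[0,0,0]],[1,[0,-0.012,0],[0,0,0]],[1,[0,-0.014,0],[0,0,0]],[1,[0,-0.013,0],[0,0,0]]]'
python3 - <<'E'
from bench import vision
import cv2
cv2.imwrite("pics/side3.png",vision.snapshot("side")["color"][200:480,200:520][:,:,::-1])
E
```

```text
time: 7.8
tool_pos: [0.5372, -0.1594, 0.0985]
ee_rot: [3.14, 0.003, -3.132]
wrist_force: [0.3, 5.1, 5.6]
width: 0.0239
finger_force: 30.0
```

View pics/side3.png

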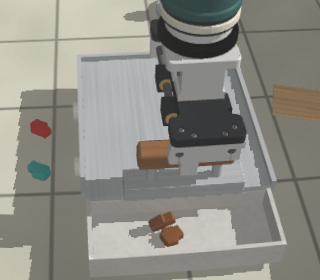

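Both chips lie in the trough, at crop (161,220) and (172,235). I bring the scraper back to the middle of the plate, ease the pressure and let go.

```bash
python3 -m crank '[[1,[0,0.008,-0.0005],[0,0,0]],[1,[0,0.015,0],[0,0,0]],[1,[0,0.015,0],[0,0,0]],[1,[0,0.015,0],[0,0,0]],[1,[0,0.015,0],[0,0,0]],[1,[0,0.015,0],[0,0,0]],[1,[0,0.007,0],[0,0,0]],[1,[0,0,-0.0005],[0,0,0]]]'; python3 -m crank '[[1,[0,0,0],[0,0,0]],[1,[0,0,0],[0,0,0]]]'
```

```text
time: 8.65
tool_pos: [0.5358, -0.0674, 0.0985]
ee_rot: [3.141, 0.002, -3.13]
wrist_force: [1.9, -0.5, 3.2]
width: 0.0241
finger_force: 30.0
time: 8.85
tool_pos: [0.5358, -0.0676, 0.0985]
ee_rot: [3.138, 0.001, -3.131]
wrist_force: [0.5, 2.2, 5.9]
width: 0.0241
finger_force: 30.0
```

```bash
python3 -m crank '[[1,[0,0,-0.0008],[0,0,0]],[0.5,[0,0,0],[0,0,0]],[0.2,[0,0,0],[0,0,0]],[0,[0,0,0],[0,0,0]],[0,[0,0,0],[0,0,0]],[0,[0,0,0],[0,0,0]],[0,[0,0,0],[0,0,0]],[0,[0,0,0],[0,0,0]]]'; python3 -m crank '[[0,[0,0,0],[0,0,0]],[0,[0,0,0],[0,0,0]],[0,[0,0,0],[0,0,0]],[0,[0,0,0],[0,0,0]]]'
```

```text
time: 9.65
tool_pos: [0.5353, -0.0697, 0.0988]
ee_rot: [3.141, 0.0, -3.133]
wrist_force: [0.1, -1.0, 0.4]
width: 0.0763
finger_force: 0.0
time: 10.05
tool_pos: [0.5353, -0.0696, 0.0988]
ee_rot: [3.141, 0.0, -3.132]
wrist_force: [0.2, 0.6, 0.4]
width: 0.0939
finger_force: 0.0
```

```bash
python3 -m crank '[[0,[0,0,-0.01],[0,0,0]],[0,[0,0,-0.03],[0,0,0]],[0,[0,0,-0.03],[0,0,0]],[0,[0,0,-0.03],[0,0,0]],[0,[0,0,-0.02],[0,0,0]],[0,[0,0,0],[0,0,0]],[0,[0,0,0],[0,0,0]]]'
python3 - <<'E'
from bench import vision
import cv2
cv2.imwrite("pics/side4.png",vision.snapshot("side")["color"][150:480,200:520][:,:,::-1])
E
```

```text
time: 10.75
tool_pos: [0.5354, -0.0696, 0.219]
ee_rot: [-3.141, 0.001, -3.132]
wrist_force: [0.0, 0.6, -1.4]
width: 0.0939
finger_force: 0.0
```

View pics/side4.png

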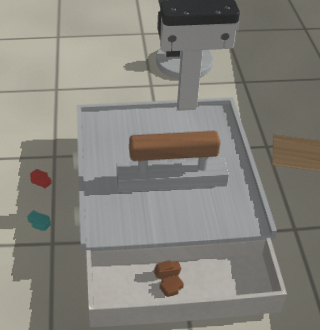

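The scraper stands upright and free on the plate, at crop (173,165). Both chips are in the trough, at crop (168,268) and (172,285), and the gripper is clear.

```bash
python3 -c "
from bench import robot
print(robot.close_job())"
```

```text
the job is handed in; nothing more can be done
None
```

Both crust chips are in the trough, the scraper stands upright and released on the plate, and the job was handed in at about 11 s of robot time.

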